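# Re-pair three press tools whose top halves are mixed up

## Task

The top halves of the three small press tools were put back on the wrong bottoms after cleaning. Put each top half on the bottom half of its own outline (round on round, square on square, oblong on oblong), centred, sitting flat and with its edges in line with the die block; the bare wooden block is free to park one on. Leave the bottom halves where they stand, lower the tops gently rather than dropping them, and do not knock the two guide pillars with brass cages.

Things in the scene. Friction and masses are not known exactly. Their poses are not given: they have to be found in the camera images.
- round_shank (a point): round press tool, top half, round, 64 mm across. Upwards: stripper plate 10 mm, amber spring pads 18, bright holder plate 14, then the central steel shank to lift it by, 25 mm diameter, 56 mm tall (4 mm high, 32 mm wide collar at its foot). 0.7 kg. Point: on the shank axis, 72 mm above the underside, 30 above the holder plate; z up. Its yaw does not matter. Starts on the square bottom
- square_shank (a point): square press tool, top half, square, 58 x 58 mm. Upwards: stripper plate 10 mm, amber spring pads 18, bright holder plate 14, then the central steel shank to lift it by, 25 mm diameter, 56 mm tall (4 mm high, 32 mm wide collar at its foot). 0.7 kg. Point: on the shank axis, 72 mm above the underside, 30 above the holder plate; z up; x and y run along the plate's edges. Starts on the oblong bottom
- oblong_shank (a point): oblong press tool, top half, oblong, 84 x 44 mm. Upwards: stripper plate 10 mm, amber spring pads 18, bright holder plate 14, then the central steel shank to lift it by, 25 mm diameter, 56 mm tall (4 mm high, 32 mm wide collar at its foot). 0.7 kg. Point: on the shank axis, 72 mm above the underside, 30 above the holder plate; z up; x runs along the 84 mm length, y along the 44 mm width. Starts on the round bottom
- round_bottom: bottom half of the round press tool, loose on the bench, about 1.6 kg: black shoe (round, 106 mm across), 16 mm thick, and on its middle the grey die block (round, 64 mm across), whose flat top is 42 mm above the bench. Origin: centre of the underside (on the bench); z up
- square_bottom: bottom half of the square press tool, loose on the bench, about 1.6 kg: black shoe (94 x 94 mm), 16 mm thick, and on its middle the grey die block (58 x 58 mm), whose flat top is 46 mm above the bench. Origin: centre of the underside (on the bench); z up; x and y run along the edges
- oblong_bottom: bottom half of the oblong press tool, loose on the bench, about 1.6 kg: black shoe (126 x 78 mm), 16 mm thick, and on its middle the grey die block (84 x 44 mm), whose flat top is 38 mm above the bench. Origin: centre of the underside (on the bench); z up; x runs along the 126 mm and 84 mm lengths
- block: bare light wooden block, 100 x 100 x 40 mm, fixed to the bench: the free spot on which one top half can be parked. Origin: centre of the underside (on the bench); its flat top is 40 mm above the bench; x and y along its edges
- pillar_a_mid (a point): guide pillar standing upright and loose on the bench, to be left alone: 120 mm tall, 20 mm diameter steel on a 48 mm round foot, with a brass ball cage (60 mm tall, 27 mm across) around it. This point is on its axis, 60 mm above the bench; z up
- pillar_b_mid (a point): guide pillar standing upright and loose on the bench, to be left alone: 120 mm tall, 20 mm diameter steel on a 48 mm round foot, with a brass ball cage (40 mm tall, 27 mm across) around it. This point is on its axis, 60 mm above the bench; z up
There are look-alikes about, which are no part of the job. What is shaped like the part that bears round_shank but green is not meant.

How it is judged:
By the outcome, as a careful person would: the job done as asked, in the order asked, and still so for the second after the job is handed in, with the robot touching nothing.
It also fails if it takes over 106 s, if anything falls off the work surface, if the arm or the gripper's body presses on something with over 40 N, if the wrist force passes 120 N, or if a joint passes its speed limit or range.

## Robot

A 7-joint arm with a two-finger parallel gripper is mounted at the origin on the work surface. World frame = base frame: x ahead of the robot, y to its left, z up, the work surface at z = 0. Lengths are in m, angles in rad, forces in N, time in s.
With the tool pointing down it reaches from about 0.425 to 0.925 m from the base axis. Payload 6.8 kg.
Tool frame: the origin (TCP) lies at the very end of the fingers, on their centre line; the grasp point (between the pads) lies 19 mm behind it; z points along the fingers, y is the line along which they close (so a half turn about z gives the same grasp; the last joint's range is limited). The gripper opens to 85 mm and grips with 20 to 120 N. Pads are 22 mm wide; open, the fingers measure 114 mm over their backs; the gripper's body (76 mm by 85 mm) begins 54 mm behind the grasp point. The pads swing forward as they close: fully open they stand 13 mm farther back than shut.
Start: joints at [-1.244, 0.477, 0.022, 1.555, -0.011, 1.109, -0.083], TCP at [0.284, 0.612, 0.231] pointing down, gripper open.
Joint ranges: [-2.96, 2.96], [-0.34, 2.1], [-1.41, 1.46], [0.24, 2.44], [-1.37, 4.51], [0.17, 1.92], [-2.96, 2.96]. Speed limits (rad/s): [2.39, 2.39, 3.14, 3.14, 3.14, 3.14, 3.14].

## Interface

Orientations are given as a rotation vector (axis times angle).
In Python, from bench import monitor, optics, r gives the robot as it stands.
- The arm moves only by the shell command python3 -m crank 'ROWS' [OPENING] [FORCE]. ROWS is JSON, a list of rows, each a list of 2 entries, a list of its own where there are three numbers: the shift along the tool's x, y, z in cm, then the turn, a rotation vector about the tool's x, y, z in rad. A call has 1 to 5 rows; each row shifts and turns the commanded pose from where the row before left it, along the tool's axes as they then stand; what a row does not reach is not made up. A row lasts 1/10 s, in which the tool goes at most 50 mm and 8.59 degrees, less where a joint would pass 70% of its speed; a pose out of reach is approached as far as the arm can. A call is refused whole if a number of a shift passes 5 or a number of a turn 0.15, either way. A call with a gripper value outside its range is refused whole. OPENING is the finger opening in cm, from 0 to 8.54, set as the call begins (- or left out, the last holds). The fingers move at their own pace and stop on an object; FORCE is the grip in N (left out, the last holds). Time passes only in rows, so rows that do not move let the fingers close. It gives the time, the measured TCP pose, the force, the opening and the grip force at its end, in the units of the state.
- monitor.get_obs(): the state, without advancing time (a new reading comes with each control period).
- optics.grab_frame(name): name is "side" or "top"; returns (picture, depth): 480x640x3 uint8, red, green, blue; 480x640 float32, m along the optical axis (not along the pixel's ray), 0 where there is no reading.
- optics.camera_model(name): a dict with "vertical_fov" (degrees; the focal length in pixels is half the picture's height over the tangent of half this angle, whatever the lens; pixels are square), "cx", "cy" (the principal point, pixels), "R" (3x3) and "t" (3): a world point X has camera coordinates R X + t. Camera axes: x right, y down, z forward; pixel columns grow to the right and rows downward; lengths in m; the calibration is good to about 2 mm. A picture is of the moment at which its call begins. camera_model takes no time and is no camera call.
- r.hand_in(): hands the job in; it is judged then, once.
The state is a dict: "clock": time; "joints": joint angles; "qvel": joint speeds; "tau": joint torques, N m; "tcp_pos": TCP position; "orientation": TCP orientation; "contact_force": force on the tool from outside, world axes, zero at the start; "moment": the same for the moment, N m; "grip_width": finger opening in m; "gripper_force": force on a finger pad.
Only numpy, scipy, OpenCV 4.12 (cv2) and the standard library are available. Lean on these libraries where they do the work, as an engineer would, in place of code of your own. Each camera call takes 0.05 s, during which the arm holds its last target. There are 200 camera calls.

## Working session

There is one attempt and no reset: what is moved stays moved. The work goes in short steps, Python scripts to look and compute and a shell command to move; the robot and the scene stay as the last step left them, time stands still between calls to the robot, and variables do not carry over. Pictures are saved under pics/ and viewed, at most 14 in all, crops included, and the job is handed in when it is done.

```bash
ls; mkdir -p pics; python3 - <<'E'
from bench import monitor, optics, r
import cv2,numpy as np
print(monitor.get_obs())
for n in("top","side"):
    p,d=optics.grab_frame(n);cv2.imwrite(f"pics/{n}0.png",p[:,:,::-1]);np.save(f"{n}0.npy",d);print(n,optics.camera_model(n))
E
```

```text
pics
{'clock': 0.0, 'joints': array([-1.24408694,  0.47779582,  0.02231907,  1.55643377, -0.01151558,
        1.10927789, -0.08308911]), 'qvel': array([ 1.61629646e-03,  6.49096676e-04,  3.71024636e-05,  2.24779120e-03,
        6.85283132e-04, -2.35442654e-03, -1.98097531e-04]), 'tau': array([ 6.31270268e-04, -5.96454191e+01,  1.60826214e+00, -2.81195873e+01,
        1.25298905e-02,  9.58147575e-03, -1.00258524e-05]), 'tcp_pos': array([0.28408871, 0.61166981, 0.23033563]), 'orientation': array([-6.77501509e-01, -3.06738323e+00,  2.77292343e-03]), 'contact_force': array([ 0.11760948,  0.24332194, -0.10906912]), 'moment': array([-0.01405561, -0.03526215, -0.02729196]), 'gripper_force': 0.0, 'grip_width': 0.08571728349626861}
top {'vertical_fov': 47.19353858943071, 'cx': 325.2444132610237, 'cy': 233.79102668590576, 'R': array([[-0.01169312, -0.99980034,  0.01620336],
       [-0.9905087 ,  0.00936202, -0.13713086],
       [ 0.13695178, -0.01765306, -0.9904204 ]]), 't': array([-0.05131624,  0.5410815 ,  1.17921798])}
side {'vertical_fov': 42.34456250168257, 'cx': 319.5994747423908, 'cy': 238.51962943890246, 'R': array([[ 0.76586774, -0.64298338,  0.00435659],
       [-0.4108775 , -0.49459196, -0.76587105],
       [ 0.49459709,  0.58476591, -0.64297943]]), 't': array([-0.4161372 ,  0.27558563,  1.37043296])}
```

View pics/top0.png

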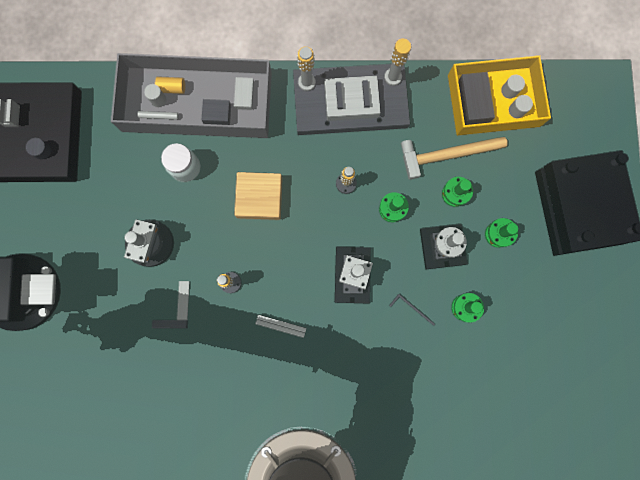

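View pics/side0.png

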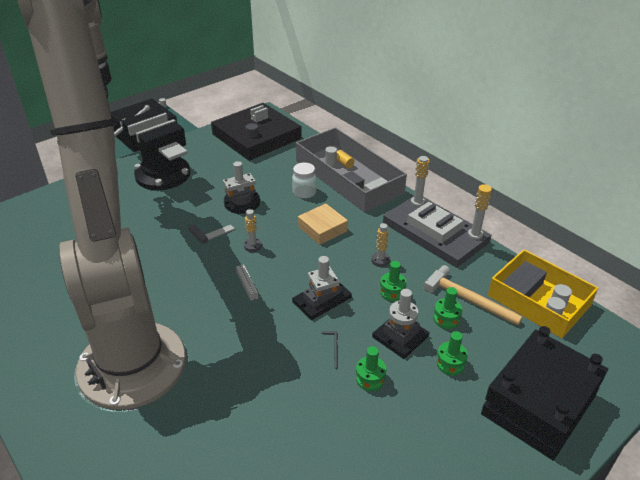

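The top view shows the round top at (450,242) on the square shoe, the square top at (355,272) on the oblong shoe and the oblong top at (140,241) on the round shoe. The block is at (258,195), and the pillars are at (347,180) and (229,281). Possible mistakes for the round top are the green ones at (395,206), (458,190), (502,232) and (468,306). I choose the bright, unpainted one at (450,242), and will check it in a crop.

```bash
cat > h.py <<'E'
from bench import monitor, optics, r
import cv2,numpy as np
from scipy.spatial.transform import Rotation as Ro
def cloud(n,save=None):
    p,d=optics.grab_frame(n);m=optics.camera_model(n)
    if save: cv2.imwrite(save,p[:,:,::-1])
    f=240/np.tan(np.radians(m["vertical_fov"])/2)
    v,u=np.mgrid[:480,:640]
    c=np.stack([(u-m["cx"])/f*d,(v-m["cy"])/f*d,d],-1)
    X=(c-m["t"])@m["R"]; X[d==0]=np.nan
    return p,X
def px(n,X):
    m=optics.camera_model(n);f=240/np.tan(np.radians(m["vertical_fov"])/2)
    c=m["R"]@np.array(X)+m["t"];return c[0]/c[2]*f+m["cx"],c[1]/c[2]*f+m["cy"]
def band(X,c,rad,z0,z1):
    P=X.reshape(-1,3);P=P[~np.isnan(P[:,0])]
    return P[(np.hypot(P[:,0]-c[0],P[:,1]-c[1])<rad)&(P[:,2]>z0)&(P[:,2]<z1)]
def rect(P):
    (cx,cy),(a,b),ang=cv2.minAreaRect((P[:,:2]*1000).astype(np.float32))
    return np.round([cx,cy,a,b,ang],1)
def circ(P):
    (c,rr)=cv2.minEnclosingCircle((P[:,:2]*1000).astype(np.float32));return np.round([*c,rr],1)
E
python3 - <<'E'
from h import *
p,XT=cloud("top");q,XS=cloud("side")
for n in("top","side"):
    m=optics.camera_model(n);print(n,"cam at",-m["R"].T@m["t"])
print("bench z",np.nanmedian(XT[330:350,470:520,2]),np.nanmedian(XS[400:440,250:330,2]))
S={"round":((450,242),.144),"square":((355,272),.136),"oblong":((140,241),.140)}
for k,((u,v),H) in S.items():
    c=np.nanmedian(XT[v-3:v+4,u-3:u+4],axis=(0,1))
    for nm,X in(("T",XT),("S",XS)):
        sh=band(X,c,.08,H-.006,H+.008);pl=band(X,c,.08,H-.061,H-.051);so=band(X,c,.11,.010,.021)
        print(k,nm,"shank",len(sh),circ(sh),sh[:,:2].mean(0)*1000,sh[:,2].mean(),"plate",len(pl),rect(pl),circ(pl),"shoe",len(so),rect(so),circ(so))
for k,(u,v),z in(("block",(258,195),.04),("pa",(347,178),.12),("pb",(229,281),.12)):
    c=np.nanmedian(XT[v-2:v+3,u-2:u+3],axis=(0,1))
    for X in(XT,XS):
        b=band(X,c,.085,z-.006,z+.008);print(k,len(b),rect(b) if len(b) else c)
ims=[]
for u,v in((450,242),(355,272),(140,241)):
    ims.append(cv2.resize(p[v-42:v+42,u-42:u+42,::-1],(260,260),interpolation=2))
b=[]
for k,(u,v) in enumerate(((402,325),(322,285),(241,190))):
    b.append(cv2.resize(q[v-42:v+42,u-42:u+42,::-1],(260,260),interpolation=2))
cv2.imwrite("pics/crop1.png",np.vstack([np.hstack(ims),np.hstack(b)]))
E
```

```text
top cam at [ 0.37384988 -0.0355548   1.24295202]
side cam at [-0.24587416 -0.93264934  1.09403621]
bench z 0.0018765533329692836 -0.0010229752126083701
round T shank 124 [ 515.  -322.9   12.7] [ 514.64481786 -322.90912324] 0.14561350040711443 plate 461 [ 514.9 -323.6   61.3   62.6   42.5] [ 514.8 -323.7   32.2] shoe 771 [ 507.4 -318.1  128.6  204.3   45.9] [ 514.7 -310.6  105.9]
round S shank 90 [ 512.  -326.1   15.3] [ 510.88825447 -326.94710068] 0.14268187609883481 plate 355 [ 508.7 -328.    64.6   62.2   39.8] [ 511.3 -327.6   34.5] shoe 669 [ 536.  -302.7  152.9  142.3    6.1] [ 530.2 -308.1   93.5]
square T shank 117 [ 453.1 -120.    12.2] [ 453.33686346 -119.63004886] 0.137767702975774 plate 542 [ 453.5 -120.    57.8   58.2   73.2] [ 453.5 -120.4   39.7] shoe 914 [ 437.7 -123.5  178.   122.1   23.5] [ 438.  -124.1   98.4]
square S shank 72 [ 452.8 -123.4   14.9] [ 450.3946602  -123.10890671] 0.13420614292225222 plate 324 [ 449.9 -122.5   64.    60.3   73. ] [ 450.5 -124.4   40.1] shoe 616 [ 448.8 -121.    82.6  129.9   85.3] [ 448.3 -121.1   72.5]
oblong T shank 130 [524.4 336.3  13.1] [523.99809948 335.56300381] 0.1409912033405574 plate 613 [524.4 336.1  45.5  84.   75.5] [525.  336.9  46.1] shoe 593 [508.7 330.5 194.3 106.2  19.8] [515.5 315.9  99.8]
oblong S shank 47 [522.1 330.4  15.3] [519.30176531 331.01195907] 0.1387752147464263 plate 238 [520.2 331.2  56.7  85.2  76.8] [521.  331.8  45.8] shoe 321 [519.  324.3  88.6 103.8  60.9] [522.8 333.1  56.6]
block 1981 [631.4  92.4 100.3 100.9  87.5]
block 819 [627.8  88.6 105.9 105.2  87.6]
pa 75 [ 662.1 -106.4   18.6   18.1   69.8]
pa 37 [ 659.1 -109.1   22.8   15.2   46.6]
pb 80 [437.5 155.9  18.3  18.8  47.1]
pb 32 [436.8 151.9  18.3  20.8   4.3]
```

View pics/crop1.png

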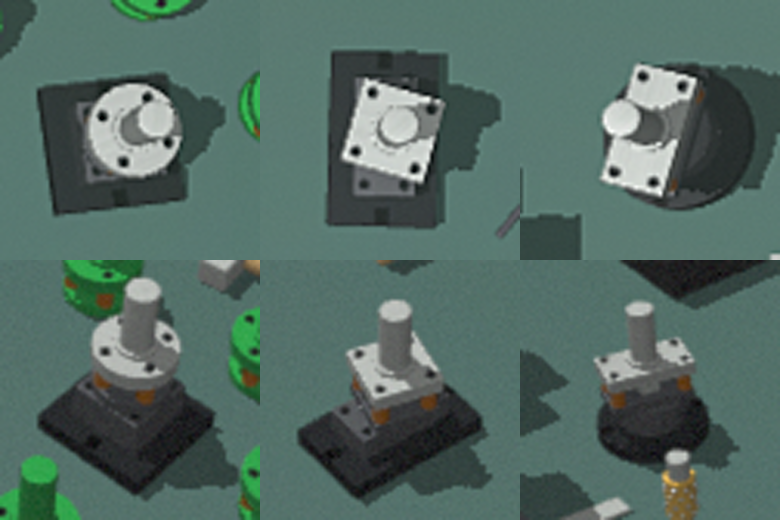

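The crops confirm the bright round top, with none of the green ones confused for it, and all three tops sit eccentric and twisted. First I move above the oblong shank.

```bash
cat > st.py <<'E'
import sys
from h import *
o=monitor.get_obs();R=Ro.from_rotvec(o["orientation"]).as_matrix()
print("t",round(o["clock"],2),"tcp",np.round(o["tcp_pos"]*1000,1),"yawx",np.round(np.degrees(np.arctan2(R[1,0],R[0,0])),2),"tilt",np.round(R[:2,2],3),"F",np.round(o["contact_force"],1),"w",round(o["grip_width"]*1000,1),round(o["gripper_force"],1),"q",np.round(o["joints"],2))
if len(sys.argv)>3:
    T=np.array([float(a) for a in sys.argv[1:4]])/1000
    print("rows cm:",np.round(R.T@(T-o["tcp_pos"])*100,2))
E
python3 -m crank '[[[-4.16,-1.9,0],[0,0,0]],[[-4.16,-1.9,0],[0,0,0]],[[-4.16,-1.9,0],[0,0,0]],[[-4.16,-1.9,0],[0,0,0]]]' 5 60
python3 -m crank '[[[-4.16,-1.9,0],[0,0,0]],[[-4.16,-1.9,0],[0,0,0]],[[-4.16,-1.9,0],[0,0,0]],[[-4.16,-1.9,0],[0,0,0]],[[0,0,0],[0,0,0]]]'
python3 st.py 522.5 333.5 200
```

```text
clock: 0.6
tcp_pos: [0.4041, 0.4716, 0.2312]
orientation: [0.677, 3.068, -0.0]
contact_force: [1.0, 0.9, 1.3]
grip_width: 0.0501
gripper_force: 0.0
clock: 1.1
tcp_pos: [0.5275, 0.3261, 0.2314]
orientation: [0.695, 3.06, -0.005]
contact_force: [0.8, 0.3, 0.4]
grip_width: 0.0503
gripper_force: 0.0
t 1.1 tcp [527.5 326.1 231.4] yawx 154.42 tilt [ 0.003 -0.004] F [0.8 0.3 0.4] w 50.3 0.0 q [-0.76  0.39  0.13  1.7  -0.05  1.06  0.51]
rows cm: [0.78 0.46 3.14]
```

```bash
python3 -m crank '[[[0.8,0.45,4],[0,0,0]],[[0,0,3],[0,0,0]],[[0,0,3],[0,0,0]],[[0,0,2.5],[0,0,0]],[[0,0,1],[0,0,0]]]' | head -2
python3 -m crank '[[[0,0,0],[0,0,0]],[[0,0,0],[0,0,0]]]' | head -1
python3 st.py 522.5 333.5 95; python3 - <<'E'
from h import *
q,_=cloud("side");cv2.imwrite("pics/g1.png",cv2.resize(q[120:240,170:320,::-1],(750,600)))
E
```

```text
clock: 1.6
tcp_pos: [0.5151, 0.3408, 0.0936]
clock: 1.8
t 1.8 tcp [517.4 342.1  97.3] yawx 155.08 tilt [0.001 0.001] F [-0.5  0.3  0.8] w 49.9 0.0 q [-0.76  0.54  0.1   1.81 -0.07  0.8   0.51]
rows cm: [-0.83 -0.56  0.23]
```

View pics/g1.png

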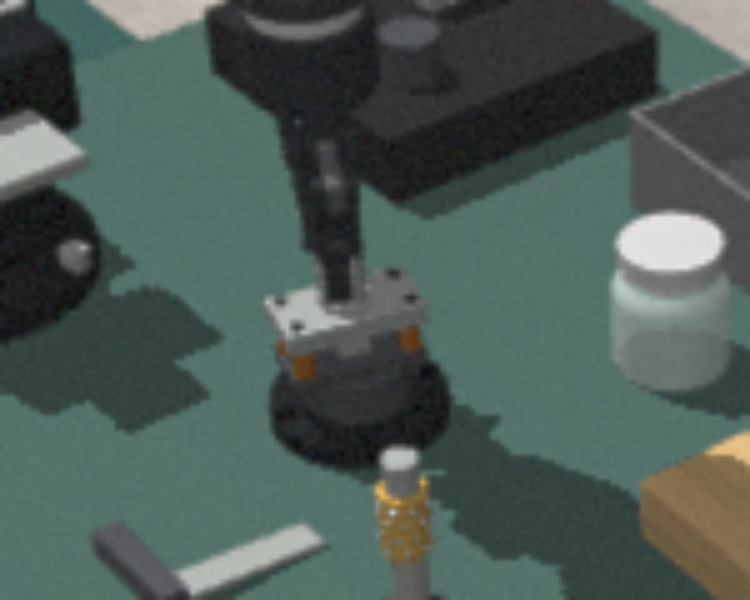

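The fingers stand astride the oblong shank at (340,270) in the enlarged view. I correct by about 1 cm, then close.

```bash
python3 -m crank '[[[-0.4,-0.28,0.2],[0,0,0]],[[-0.4,-0.27,0],[0,0,0]],[[0,0,0],[0,0,0]],[[0,0,0],[0,0,0]]]' |head -2; python3 st.py 522.5 333.5 95
python3 -m crank '[[[0,0,0],[0,0,0]],[[0,0,0],[0,0,0]],[[0,0,0],[0,0,0]],[[0,0,0],[0,0,0]],[[0,0,0],[0,0,0]]]' 0 60 
python3 st.py; python3 - <<'E'
from h import *
p,XT=cloud("top");q,XS=cloud("side")
c=(.523,.334)
for X in(XT,XS):
    pl=band(X,c,.08,.080,.089);print("plate",len(pl),rect(pl))
E
```

```text
clock: 2.25
tcp_pos: [0.522, 0.333, 0.0946]
t 2.25 tcp [522.  333.   94.6] yawx 155.05 tilt [0. 0.] F [-1.2 -0.5  0.3] w 50.4 0.0 q [-0.74  0.54  0.1   1.81 -0.07  0.79  0.53]
rows cm: [-0.02  0.07 -0.04]
clock: 2.75
tcp_pos: [0.5221, 0.3343, 0.0947]
orientation: [0.677, 3.067, 0.003]
contact_force: [1.1, 4.3, 1.3]
grip_width: 0.0236
gripper_force: 58.6
t 2.75 tcp [522.1 334.3  94.7] yawx 155.12 tilt [0.001 0.001] F [1.1 4.3 1.3] w 23.6 58.6 q [-0.74  0.54  0.1   1.81 -0.07  0.79  0.53]
plate 463 [523.7 334.1  44.6  83.9  75. ]
plate 207 [519.9 329.4  53.8  85.8  75.5]
```

```bash
python3 -m crank '[[[0,0,-1],[0,0,0]],[[0,0,-2],[0,0,0]],[[0,0,-2],[0,0,0]],[[0,0,0],[0,0,0]]]' |tail -4
python3 -m crank '[[[-2,-1.7,0],[0,0,0]],[[-3,-2.6,0],[0,0,0]],[[-3,-2.6,0],[0,0,0]],[[-3,-2.6,0],[0,0,0]],[[-3,-2.6,0],[0,0,0]]]' |tail -4
python3 -m crank '[[[-3,-2.6,0],[0,0,0]],[[-2,-1.8,0],[0,0,0]],[[-1,-0.9,0],[0,0,0]],[[0,0,0],[0,0,0]],[[0,0,0],[0,0,0]]]' |tail -4
python3 st.py 630 92.5 94
python3 - <<'E'
from h import *
p,XT=cloud("top",);q,XS=cloud("side")
P=XT.reshape(-1,3)
for nm,X in(("T",XT),("S",XS)):
    d=band(X,(.515,.315),.09,.038,.048);s=band(X,(.515,.315),.075,.012,.020)
    print(nm,"die",len(d),rect(d),circ(d),d[:,:2].mean(0)*1000,"shoe",circ(s))
E
```

```text
orientation: [0.679, 3.067, -0.0]
contact_force: [1.8, 0.1, -8.1]
grip_width: 0.0234
gripper_force: 59.6
orientation: [-0.677, -3.063, 0.005]
contact_force: [0.5, 0.7, -8.4]
grip_width: 0.0239
gripper_force: 59.8
orientation: [-0.676, -3.065, 0.0]
contact_force: [0.2, 1.2, -8.5]
grip_width: 0.0234
gripper_force: 59.7
t 4.25 tcp [628.3  92.2 142.9] yawx 155.12 tilt [-0.003  0.   ] F [ 0.2  1.2 -8.5] w 23.4 59.7 q [-0.35  0.51  0.15  1.74 -0.09  0.9   0.97]
rows cm: [-0.16  0.1   4.89]
T die 645 [527.9 337.3  63.1  62.4  88.9] [528.  337.1  32.7] [527.74958557 337.78099769] shoe [527.8 337.6  53. ]
S die 208 [524.  333.9  68.5  60.8  57.1] [523.2 335.2  35.1] [523.65294718 333.61746408] shoe [524.7 332.5  54.9]
```

```bash
python3 -m crank '[[[-0.15,0.1,2],[0,0,0]],[[0,0,1.5],[0,0,0]],[[0,0,0.8],[0,0,0]],[[0,0,0.3],[0,0,0]],[[0,0,0],[0,0,0]]]' |tail -4
python3 st.py 630 92.5 92.7
python3 -m crank '[[[0,0,0.15],[0,0,0]],[[0,0,0.15],[0,0,0]],[[0,0,0.1],[0,0,0]],[[0,0,0],[0,0,0]]]' |tail -4
python3 st.py 630 92.5 92.7
```

```text
orientation: [-0.677, -3.067, 0.001]
contact_force: [-0.3, -0.5, -7.9]
grip_width: 0.0236
gripper_force: 59.6
t 4.85 tcp [631.3  91.7  97.8] yawx 155.11 tilt [-0.001 -0.   ] F [-0.3 -0.5 -7.9] w 23.6 59.6 q [-0.35  0.56  0.14  1.76 -0.1   0.82  0.98]
rows cm: [0.15 0.02 0.51]
orientation: [0.678, 3.068, 0.0]
contact_force: [0.1, -0.5, -8.2]
grip_width: 0.0237
gripper_force: 59.6
t 5.25 tcp [631.6  91.5  94.4] yawx 155.08 tilt [0. 0.] F [ 0.1 -0.5 -8.2] w 23.7 59.6 q [-0.34  0.57  0.14  1.77 -0.1   0.81  0.98]
rows cm: [0.19 0.03 0.17]
```

```bash
python3 -m crank '[[[0,0,0.08],[0,0,0]],[[0,0,0.06],[0,0,0]],[[0,0,0.05],[0,0,0]],[[0,0,0],[0,0,0]]]' |tail -4
python3 st.py 630 92.5 92.7
```

```text
orientation: [0.678, 3.067, 0.0]
contact_force: [-1.7, -0.4, -3.7]
grip_width: 0.0234
gripper_force: 60.2
t 5.65 tcp [631.7  91.5  92.8] yawx 155.08 tilt [0. 0.] F [-1.7 -0.4 -3.7] w 23.4 60.2 q [-0.34  0.57  0.14  1.77 -0.11  0.81  0.98]
rows cm: [0.19 0.02 0.01]
```

```bash
python3 -m crank '[[[0,0,0],[0,0,0]],[[0,0,0],[0,0,0]],[[0,0,0],[0,0,0]],[[0,0,0],[0,0,0]]]' 5 60|tail -2
python3 -m crank '[[[0,0,-2],[0,0,0]],[[0,0,-4],[0,0,0]],[[0,0,-4],[0,0,0]],[[0,0,0],[0,0,0]]]' |head -2
python3 -m crank '[[[-0.7,-4.2,0],[0,0,0]],[[-0.7,-4.2,0],[0,0,0]],[[-0.7,-4.2,0],[0,0,0]],[[-0.7,-4.2,0],[0,0,0]],[[-0.7,-4.2,0],[0,0,0]]]' |head -2
python3 -m crank '[[[-0.7,-4.2,0],[0,0,0]],[[-0.7,-4.2,0],[0,0,0]],[[-0.7,-4.2,0],[0,0,0]],[[-0.7,-4.2,0],[0,0,0]],[[-0.5,-4.2,0],[0,0,0]]]' |head -2
python3 -m crank '[[[0,0,0],[0,0,0]],[[0,0,0],[0,0,0]]]' |head -1
python3 st.py 513.3 -323 99
python3 - <<'E'
from h import *
p,XT=cloud("top","pics/t2.png")
pl=band(XT,(.63,.092),.08,.076,.089);print("oblong plate",len(pl),rect(pl))
sh=band(XT,(.514,-.323),.05,.138,.15);print(circ(sh))
E
```

```text
grip_width: 0.05
gripper_force: 0.0
clock: 6.45
tcp_pos: [0.6355, 0.0919, 0.1989]
clock: 6.95
tcp_pos: [0.5742, -0.1153, 0.1922]
clock: 7.45
tcp_pos: [0.5158, -0.3197, 0.1922]
clock: 7.65
t 7.65 tcp [ 515.6 -319.3  192.1] yawx 154.92 tilt [-0. -0.] F [0.5 0.8 0.4] w 50.1 0.0 q [ 0.24  0.41  0.28  1.78 -0.13  0.97  1.7 ]
rows cm: [ 0.05 -0.43  9.31]
oblong plate 617 [632.9  92.3  44.9  84.   75.1]
[ 514.9 -323.5   12.7]
```

```bash
python3 -m crank '[[[0,-0.45,2],[0,0,0]],[[0,0,3],[0,0,0]],[[0,0,2.6],[0,0,0]],[[0,0,1.3],[0,0,0]],[[0,0,0.4],[0,0,0]]]' |head -1
python3 -m crank '[[[0,0,0],[0,0,0]],[[0,0,0],[0,0,0]],[[0,0,0],[0,0,0]]]' |head -1
python3 st.py 513.5 -323.7 99
```

```text
clock: 8.2
clock: 8.5
t 8.5 tcp [ 515.3 -322.5  100.7] yawx 155.09 tilt [ 0.002 -0.001] F [-0.7 -0.4  0.6] w 50.2 0.0 q [ 0.27  0.53  0.25  1.85 -0.17  0.79  1.75]
rows cm: [ 0.11 -0.18  0.17]
```

```bash
python3 -m crank '[[[0.1,-0.18,0.15],[0,0,0]],[[0,0,0],[0,0,0]]]' |head -1
python3 -m crank '[[[0,0,0],[0,0,0]],[[0,0,0],[0,0,0]],[[0,0,0],[0,0,0]],[[0,0,0],[0,0,0]],[[0,0,0],[0,0,0]]]' 0 60|tail -2
python3 st.py
python3 - <<'E'
from h import *
p,XT=cloud("top");c=(.514,-.323)
pl=band(XT,c,.07,.083,.093);sh=band(XT,c,.05,.137,.15);print("plate",circ(pl),rect(pl),circ(sh))
E
python3 -m crank '[[[0,0,-1],[0,0,0]],[[0,0,-2.5],[0,0,0]],[[0,0,-4],[0,0,0]],[[0,0,-4],[0,0,0]],[[0,0,-0.5],[0,0,0]]]' |tail -4
python3 -m crank '[[[0,3,0],[0,0,0]],[[0,4.4,0],[0,0,0]],[[0,4.4,0],[0,0,0]],[[0,4.4,0],[0,0,0]],[[0,4.4,0],[0,0,0]]]' |tail -4
python3 st.py 526.2 337.5 200
```

```text
clock: 8.7
grip_width: 0.0236
gripper_force: 58.8
t 9.2 tcp [ 512.8 -323.6   98.2] yawx 155.08 tilt [ 0. -0.] F [-2.4  0.1  4.3] w 23.6 58.8 q [ 0.27  0.53  0.25  1.85 -0.17  0.79  1.75]
plate [ 505.8 -315.1   28.3] [ 500.7 -311.4   56.3   26.4   54.7] [ 519.  -292.2   11. ]
orientation: [0.676, 3.06, -0.003]
contact_force: [0.6, -0.6, -6.1]
grip_width: 0.0236
gripper_force: 60.1
orientation: [-0.677, -3.064, 0.0]
contact_force: [0.6, -0.2, -7.1]
grip_width: 0.0238
gripper_force: 59.9
t 10.25 tcp [ 598.5 -134.3  215.4] yawx 155.09 tilt [-0.004  0.001] F [ 0.6 -0.2 -7.1] w 23.8 59.9 q [-0.05  0.4   0.22  1.74 -0.1   1.02  1.34]
rows cm: [26.42 39.75  1.61]
```

```bash
python3 - <<'E'
from h import *
p,XT=cloud("top","pics/t3.png");q,XS=cloud("side")
for nm,X in(("T",XT),("S",XS)):
    d=band(X,(.513,-.32),.075,.041,.051);s=band(X,(.513,-.32),.08,.012,.021)
    print(nm,"die",len(d),rect(d),"shoe",rect(s))
E
python3 -m crank '[[[1.3,2,0],[0,0,0]],[[2.6,4,0],[0,0,0]],[[2.6,4,0],[0,0,0]],[[2.6,4,0],[0,0,0]],[[2.6,4,0],[0,0,0]]]' |head -2
python3 -m crank '[[[2.6,4,0],[0,0,0]],[[2.6,4,0],[0,0,0]],[[2.6,4,0],[0,0,0]],[[2.6,4,0],[0,0,0]],[[2.6,4,0],[0,0,0]]]' |head -2
python3 -m crank '[[[1.3,2,0],[0,0,0]],[[0.6,0.9,0],[0,0,0]],[[0,0,0],[0,0,0]],[[0,0,0],[0,0,0]]]' |head -1
python3 st.py 526.2 337.5 96
```

```text
T die 637 [ 514.1 -324.    58.3   59.4    6.1] shoe [ 514.1 -324.6   94.1   95.2    6. ]
S die 504 [ 510.4 -327.2   63.4   59.8    7.1] shoe [ 510.1 -326.7   96.5   95.5    6.5]
clock: 10.85
tcp_pos: [0.5672, 0.0774, 0.2158]
clock: 11.35
tcp_pos: [0.5338, 0.3131, 0.2156]
clock: 11.75
t 11.75 tcp [530.7 344.  216.6] yawx 154.99 tilt [-0.001 -0.003] F [ 0.7 -1.  -7.3] w 24.2 60.9 q [-0.72  0.42  0.06  1.68 -0.03  1.04  0.48]
rows cm: [ 0.13 -0.74 12.06]
```

```bash
python3 -m crank '[[[0.1,-0.7,3],[0,0,0]],[[0,0,4],[0,0,0]],[[0,0,2.5],[0,0,0]],[[0,0,1],[0,0,0]],[[0,0,0],[0,0,0]]]' |head -1
python3 -m crank '[[[0,0,0],[0,0,0]],[[0,0,0],[0,0,0]]]' |head -1
python3 st.py 526 337.6 96
```

```text
clock: 12.25
clock: 12.45
t 12.45 tcp [528.2 341.  114.9] yawx 155.05 tilt [0.003 0.002] F [ 0.1 -0.3 -6.9] w 23.7 60.4 q [-0.71  0.52  0.05  1.78 -0.03  0.84  0.49]
rows cm: [ 0.06 -0.4   1.89]
```

```bash
python3 -m crank '[[[0.06,-0.4,0.8],[0,0,0]],[[0,0,0.7],[0,0,0]],[[0,0,0],[0,0,0]],[[0,0,0],[0,0,0]]]' |head -1
python3 st.py 526 337.6 94.2
```

```text
clock: 12.85
t 12.85 tcp [524.3 337.1  97.5] yawx 155.09 tilt [-0.001 -0.   ] F [ 0.3  0.6 -7.2] w 23.4 60.9 q [-0.71  0.54  0.05  1.8  -0.03  0.81  0.49]
rows cm: [-0.14  0.12  0.33]
```

```bash
python3 -m crank '[[[-0.14,0.1,0.1],[0,0,0]],[[0,0,0.1],[0,0,0]],[[0,0,0],[0,0,0]],[[0,0,0],[0,0,0]]]' |head -1
python3 st.py 526 337.6 94.2
```

```text
clock: 13.25
t 13.25 tcp [526.2 337.5  95.9] yawx 155.09 tilt [-0.  0.] F [ 0.5 -0.1 -7.3] w 23.7 60.9 q [-0.71  0.55  0.05  1.79 -0.03  0.8   0.5 ]
rows cm: [0.02 0.   0.17]
```

```bash
python3 -m crank '[[[0,0,0.1],[0,0,0]],[[0,0,0.07],[0,0,0]],[[0,0,0.04],[0,0,0]],[[0,0,0],[0,0,0]]]' |tail -3
python3 st.py 526 337.6 94.2
```

```text
contact_force: [-1.1, -1.2, -2.6]
grip_width: 0.0234
gripper_force: 61.5
t 13.65 tcp [526.2 337.5  94.2] yawx 155.08 tilt [0. 0.] F [-1.1 -1.2 -2.6] w 23.4 61.5 q [-0.71  0.55  0.05  1.79 -0.03  0.8   0.5 ]
rows cm: [ 0.02 -0.    0.  ]
```

```bash
python3 -m crank '[[[0,0,0],[0,0,0]],[[0,0,0],[0,0,0]],[[0,0,0],[0,0,0]],[[0,0,0],[0,0,0]]]' 5 60|tail -2
python3 -m crank '[[[0,0,-2],[0,0,0]],[[0,0,-4],[0,0,0]],[[0,0,-4],[0,0,0]],[[0,0,0],[0,0,0]]]' |head -2
python3 -m crank '[[[-1.26,-4.4,0],[0,0,0]],[[-1.26,-4.4,0],[0,0,0]],[[-1.26,-4.4,0],[0,0,0]],[[-1.26,-4.4,0],[0,0,0]],[[-1.26,-4.4,0],[0,0,0]]]' |head -2
python3 -m crank '[[[-1.26,-4.4,0],[0,0,0]],[[-1.26,-4.4,0],[0,0,0]],[[-1.26,-4.4,0],[0,0,0]],[[-1.26,-4.4,0],[0,0,0]],[[-1.26,-4.4,0],[0,0,0]]]' |head -2
python3 -m crank '[[[0,0,0],[0,0,0]],[[0,0,0],[0,0,0]]]' |head -1
python3 st.py 452 -120.3 91
python3 - <<'E'
from h import *
p,XT=cloud("top");q,XS=cloud("side");c=(.527,.337)
for X in(XT,XS):
    pl=band(X,c,.06,.079,.09);sh=band(X,c,.05,.134,.15);so=band(X,c,.075,.012,.020);print("plate",circ(pl),rect(pl),"sh",circ(sh),"shoe",circ(so))
w=[]
for im,n in((p,"top"),(q,"side")):
    u,v=map(int,px(n,(.526,.337,.06)));w.append(cv2.resize(im[v-40:v+40,u-40:u+40,::-1],(390,390),interpolation=2))
cv2.imwrite("pics/r1.png",np.hstack(w))
E
```

```text
grip_width: 0.0499
gripper_force: 0.0
clock: 14.45
tcp_pos: [0.5295, 0.3396, 0.2002]
clock: 14.95
tcp_pos: [0.4901, 0.1096, 0.1936]
clock: 15.45
tcp_pos: [0.4546, -0.1164, 0.1938]
clock: 15.65
t 15.65 tcp [ 454.9 -115.7  193.7] yawx 154.91 tilt [0. 0.] F [-0.9  0.3  0.1] w 49.8 0.0 q [-0.12  0.18  0.27  2.09 -0.06  0.88  1.31]
rows cm: [ 0.06 -0.54 10.27]
plate [529.4 335.5  32.6] [528.  334.6  61.2  63.   66.9] sh [528.9 336.4  12.7] shoe [528.3 337.5  53.6]
plate [522.5 334.5  35.9] [524.3 332.9  66.6  62.3  36.7] sh [525.3 330.7  15.1] shoe [521.9 333.8  55.8]
```

View pics/r1.png

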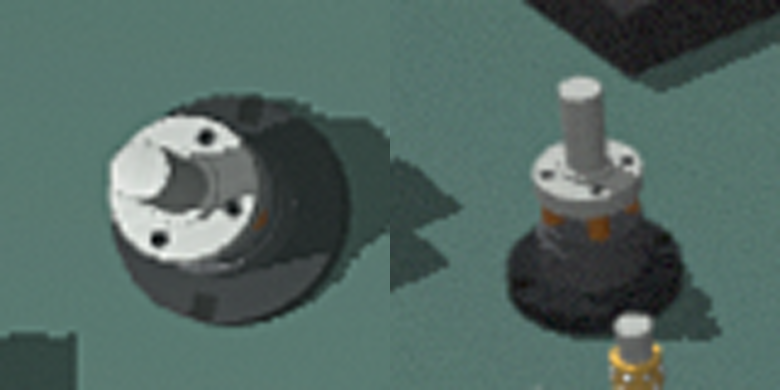

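The round top is on the round bottom, upright and flat. By depth it looks about 1–2 mm off centre, so I will measure more finely with a sub-pixel outline fit.

```bash
cat > fit.py <<'E'
from h import *
from scipy.optimize import least_squares
from scipy.ndimage import map_coordinates
def outline(w,l):   # l=None: circle of dia w ; else rectangle w(x) by l(y); points+normals mm
    if l is None:
        a=np.linspace(0,2*np.pi,120,endpoint=False);n=np.c_[np.cos(a),np.sin(a)];return n*w/2,n
    P=[];N=[];s=np.linspace(-.42,.42,30)
    for sg in(1,-1):
        P+=[(sg*w/2,t*l) for t in s];N+=[(sg,0)]*30;P+=[(t*w,sg*l/2) for t in s];N+=[(0,sg)]*30
    return np.array(P,float),np.array(N,float)
def fit(img,cam,w,l,z,x,y,yaw=0,sil=False,win=4,iters=4,h=None):
    m=optics.camera_model(cam);f=240/np.tan(np.radians(m["vertical_fov"])/2);C=-m["R"].T@m["t"]*1000
    def pr(P3):
        c=P3/1000@m["R"].T+m["t"];return c[:,:2]/c[:,2:]*f+[m["cx"],m["cy"]]
    g=cv2.GaussianBlur(img.astype(np.float32).mean(2),(0,0),.8)
    P,N=outline(w,l);pose=np.array([x,y,np.radians(yaw)])
    def tr(p,A):c,s=np.cos(p[2]),np.sin(p[2]);return A@np.array([[c,s],[-s,c]])
    for it in range(iters):
        W=tr(pose,P)+pose[:2];n=tr(pose,N);W3=np.c_[W,np.full(len(W),z)]
        keep=np.ones(len(W),bool)
        if sil: keep=((C[:2]-W)*n).sum(1)<-0.2*np.linalg.norm(C[:2]-W,axis=1)
        u0=pr(W3);d=pr(np.c_[W+n,np.full(len(W),z)])-u0;k=np.linalg.norm(d,axis=1);d/=k[:,None]
        t=np.arange(-win,win+.01,.25)
        S=u0[:,None]+t[None,:,None]*d[:,None]
        G=np.gradient(map_coordinates(g,[S[...,1],S[...,0]],order=1),axis=1)
        A=np.abs(G);b=A.argmax(1);pk=A.max(1)
        off=t[b]/k   # mm along normal
        keep&=(pk>np.median(pk)*.4)&(b>0)&(b<len(t)-1)
        Q=W[keep]+off[keep,None]*n[keep];p0=pose.copy();Pk,Nk=P[keep],N[keep]
        def res(p):
            return ((Q-(tr(p,Pk)+p[:2]))*tr(p,Nk)).sum(1)+(0 if l else 0)
        fixed=(l is None)
        fun=(lambda p:res([p[0],p[1],0])) if fixed else res
        s=least_squares(fun,pose[:2] if fixed else pose,loss="soft_l1",f_scale=.5)
        pose=np.r_[s.x,0] if fixed else s.x
        win=max(2,win-1)
    return np.round([pose[0],pose[1],np.degrees(pose[2])],2),int(keep.sum()),round(float(np.median(np.abs(s.fun))),2)
E
python3 - <<'E'
from fit import *
for n,b in(("top",(0,0)),("side",(-4,-4))):
    im,_=optics.grab_frame(n)
    print(n,"plate",fit(im,n,64,None,84,528+b[0],336.5+b[1]),"shoe sil",fit(im,n,106,None,16,528+b[0],337.5+b[1],sil=True),"shoe all",fit(im,n,106,None,16,528+b[0],337.5+b[1]))
    print(n,"square plate",fit(im,n,58,58,80,453.3+b[0],-120+b[1],-16.8))
im0=cv2.imread("pics/top0.png")
print("sq0",fit(im0,"top",58,58,80,453.3,-120,-16.8),"round0",fit(im0,"top",64,None,88,514.8,-323.5),"obl0",fit(im0,"top",84,44,84,524,336,-14.5),"rshoe0",fit(im0,"top",106,None,16,528,337.5,sil=True))
im3=cv2.imread("pics/t3.png");print("sqdie",fit(im3,"top",58,58,46,514,-324.3,6),"shoe",fit(im3,"top",94,94,16,514,-324.3,6))
im2=cv2.imread("pics/t2.png");print("rdie",fit(im2,"top",64,None,42,528,337.5),"oblong parked",fit(im2,"top",84,44,82,632.9,92.3,-14.9))
E
```

```text
top plate (array([528.62, 337.61,   0.  ]), 114, 0.5) shoe sil (array([528.02, 339.32,   0.  ]), 51, 0.65) shoe all (array([526.64, 335.71,   0.  ]), 95, 0.61)
top square plate (array([ 456.93, -116.16,  -27.73]), 89, 1.77)
side plate (array([526.03, 334.14,   0.  ]), 98, 0.75) shoe sil (array([525.14, 336.17,   0.  ]), 43, 1.36) shoe all (array([523.46, 332.04,   0.  ]), 80, 1.38)
side square plate (array([ 450.17, -122.32,  -16.7 ]), 84, 0.58)
sq0 (array([ 453.01, -119.77,  -16.9 ]), 114, 0.49) round0 (array([ 514.47, -323.54,    0.  ]), 111, 0.5) obl0 (array([524.05, 337.45, -15.18]), 93, 0.48) rshoe0 (array([527.16, 334.3 ,   0.  ]), 41, 1.62)
sqdie (array([ 513.91, -324.55,    5.97]), 115, 0.47) shoe (array([ 513.26, -321.79,    5.99]), 99, 0.55)
rdie (array([527.8 , 339.43,   0.  ]), 116, 0.55) oblong parked (array([633.06,  93.41, -14.31]), 73, 0.45)
```

```bash
python3 - <<'E'
from fit import *
im2=cv2.imread("pics/t2.png");now=optics.grab_frame("top")[0][:,:,::-1]
def draw(im,x,y,D,z,k=10):
    u,v=map(int,px("top",(.527,.338,.05)));c=cv2.resize(im[v-30:v+30,u-30:u+30],None,fx=k,fy=k,interpolation=cv2.INTER_CUBIC)
    c=cv2.convertScaleAbs(c,alpha=1.6,beta=20)
    for d,zz,col in((D,z,(0,0,255)),(106,16,(0,255,255))):
        P=np.array([px("top",((x+d/2*np.cos(a))/1000,(y+d/2*np.sin(a))/1000,zz/1000)) for a in np.linspace(0,6.283,100)])
        cv2.polylines(c,[np.round(((P-[u-30,v-30])+.5)*k).astype(int)],True,col,1)
    return c
a=[draw(im2,527.8,337.4,64,42),draw(im2,527.8,339.4,64,42)]
cv2.imwrite("pics/ov.png",cv2.resize(np.hstack(a),(800,400),interpolation=cv2.INTER_AREA))
E
```

```text
(no output)
```

View pics/ov.png

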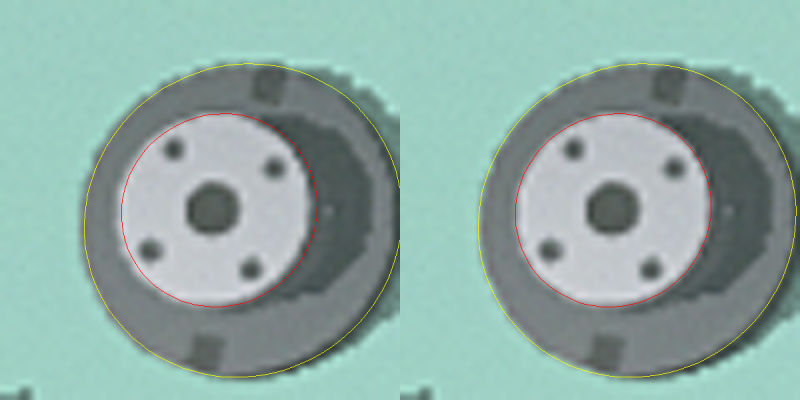

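The right-hand overlay, with its centre at y = 339.4, matches the die edge. So the round top is about 2 mm off and I will re-centre it later. Next is the square top.

```bash
python3 -m crank '[[[0,-0.58,2],[0,0,0]],[[0,0,3],[0,0,0]],[[0,0,2.6],[0,0,0]],[[0,0,1.3],[0,0,0]],[[0,0,0.7],[0,0,0]]]' |head -1
python3 -m crank '[[[0,0,0],[0,0,0]],[[0,0,0],[0,0,0]],[[0,0,0],[0,0,0]]]' |head -1
python3 st.py 452 -120.8 91
```

```text
clock: 16.4
clock: 16.7
t 16.7 tcp [ 453.5 -119.9   98.6] yawx 155.1 tilt [ 0.002 -0.   ] F [-0.1 -0.  -0.5] w 49.9 0.0 q [-0.08  0.34  0.24  2.17 -0.13  0.65  1.39]
rows cm: [ 0.09 -0.15  0.76]
```

```bash
python3 -m crank '[[[0.1,-0.15,0.5],[0,0,0]],[[0,0,0.25],[0,0,0]],[[0,0,0],[0,0,0]],[[0,0,0],[0,0,0]]]' |head -1
python3 st.py 452 -120.8 91
python3 -m crank '[[[0,0,0],[0,0,0]],[[0,0,0],[0,0,0]],[[0,0,0],[0,0,0]],[[0,0,0],[0,0,0]],[[0,0,0],[0,0,0]]]' 0 60|tail -2
python3 st.py
python3 -m crank '[[[0,0,-1],[0,0,0]],[[0,0,-2.5],[0,0,0]],[[0,0,-3],[0,0,0]],[[0,0,-2.5],[0,0,0]],[[0,0,0],[0,0,0]]]' |tail -4
python3 -m crank '[[[-1.7,-2,0],[0,0,0]],[[-3.5,-4,0],[0,0,0]],[[-3.5,-4,0],[0,0,0]],[[-3.5,-4,0],[0,0,0]],[[-1.7,-2,0],[0,0,0]]]' |tail -4
python3 -m crank '[[[0,0,0],[0,0,-0.13]],[[0,0,0],[0,0,-0.13]],[[0,0,0],[0,0,-0.13]],[[0,0,0],[0,0,0]],[[0,0,0],[0,0,0]]]' |tail -4
python3 st.py 512.9 -325.5 101
python3 - <<'E'
from fit import *
for n,b in(("top",(0,0)),("side",(-2.8,-2.5))):
    im,_=optics.grab_frame(n);cv2.imwrite(f"pics/{n}4.png",im)
    print(n,"obl die",fit(im,n,84,44,38,452+b[0],-121+b[1],0),fit(im,n,126,78,16,452+b[0],-121+b[1],0,sil=True))
E
```

```text
clock: 17.1
t 17.1 tcp [ 451.1 -120.9   90.3] yawx 155.08 tilt [-0.  0.] F [-0.  -0.  -0.3] w 50.0 0.0 q [-0.07  0.35  0.24  2.18 -0.14  0.63  1.4 ]
rows cm: [-0.08  0.05 -0.07]
grip_width: 0.0234
gripper_force: 58.6
t 17.6 tcp [ 451.4 -120.7   90.5] yawx 155.1 tilt [0.001 0.   ] F [0.5 1.9 3.6] w 23.4 58.6 q [-0.07  0.35  0.24  2.18 -0.14  0.63  1.4 ]
orientation: [0.678, 3.063, 0.001]
contact_force: [0.3, -0.6, -8.5]
grip_width: 0.0231
gripper_force: 60.4
orientation: [-0.683, -3.064, 0.004]
contact_force: [0.4, 0.0, -8.3]
grip_width: 0.0234
gripper_force: 60.5
orientation: [-0.076, -3.138, -0.002]
contact_force: [0.0, -1.0, -9.4]
grip_width: 0.0232
gripper_force: 60.6
t 19.1 tcp [ 505.9 -315.   178.4] yawx 177.22 tilt [-0.003  0.001] F [ 0.  -1.  -9.4] w 23.2 60.6 q [ 0.25  0.41  0.26  1.81 -0.13  0.94  2.09]
rows cm: [-0.77 -1.02  7.74]
top obl die (array([ 452.08, -117.01,   -2.77]), 118, 0.55) (array([ 452.34, -123.48,   -2.24]), 60, 0.6)
side obl die (array([ 455.56, -119.96,   -2.64]), 74, 0.1) (array([ 448.97, -121.08,   -3.63]), 44, 0.06)
```

```bash
python3 -m crank '[[[-0.35,-0.5,3],[0,0,-0.013]],[[-0.35,-0.55,2],[0,0,0]],[[0,0,1],[0,0,0]],[[0,0,0],[0,0,0]],[[0,0,0],[0,0,0]]]' |head -1
python3 st.py 512.5 -325.5 99
```

```text
clock: 19.7
t 19.7 tcp [ 514.  -326.1  120.8] yawx 178.16 tilt [ 0. -0.] F [-0.4  0.4 -8.3] w 23.7 60.3 q [ 0.28  0.5   0.24  1.83 -0.15  0.83  2.14]
rows cm: [0.16 0.06 2.18]
```

```bash
python3 - <<'E'
from fit import *
def draw(n,im,sets,c,k=8,r=50):
    u,v=map(int,px(n,c));C=cv2.resize(im[v-r:v+r,u-r:u+r,::-1],None,fx=k,fy=k,interpolation=cv2.INTER_CUBIC)
    C=cv2.convertScaleAbs(C,alpha=1.6,beta=20)
    for x,y,yaw,w,l,z,col in sets:
        a=np.radians(yaw);P=[]
        for sx,sy in((1,1),(1,-1),(-1,-1),(-1,1)):
            X,Y=sx*w/2,sy*l/2;P.append(px(n,((x+X*np.cos(a)-Y*np.sin(a))/1000,(y+X*np.sin(a)+Y*np.cos(a))/1000,z/1000)))
        cv2.polylines(C,[np.round(((np.array(P)-[u-r,v-r])+.5)*k).astype(int)],True,col,1)
    return C
R,Y=(0,0,255),(0,255,255)
t=cv2.imread("pics/top4.png");s=cv2.imread("pics/side4.png")
a=draw("top",t,[(452.1,-117,-2.77,84,44,38,R),(452.1,-117,-2.77,126,78,16,Y)],(.452,-.119,.03))
b=draw("side",s,[(449,-121,-2.7,84,44,38,R),(449,-121,-2.7,126,78,16,Y)],(.449,-.121,.03))
cv2.imwrite("pics/ov2.png",cv2.resize(np.hstack([a,b]),(800,400),interpolation=cv2.INTER_AREA))
E
```

```text
(no output)
```

View pics/ov2.png

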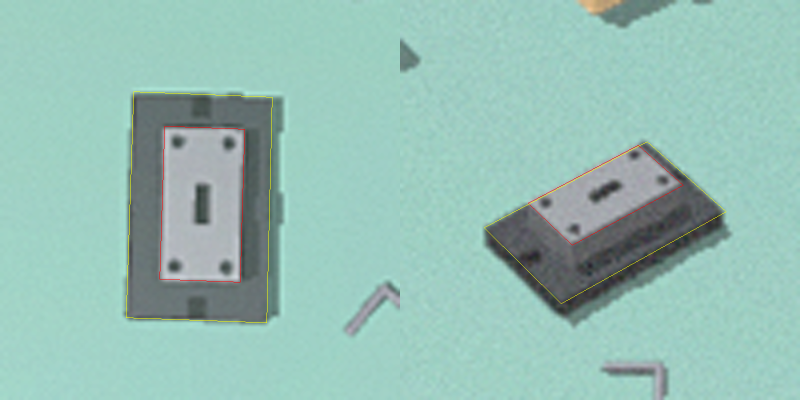

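The red outline matches the bare oblong die, at T (452.1, −117.2) with yaw −2.7°. I lower the square top.

```bash
python3 -m crank '[[[0.16,0.06,1.1],[0,0,0.003]],[[0,0,0.6],[0,0,0]],[[0,0,0.2],[0,0,0]],[[0,0,0],[0,0,0]],[[0,0,0],[0,0,0]]]' |head -1
python3 st.py 512.5 -325.5 98.5
```

```text
clock: 20.2
t 20.2 tcp [ 512.4 -325.7  101.5] yawx 178.0 tilt [ 0. -0.] F [ 0.3 -1.  -8.4] w 23.6 60.8 q [ 0.29  0.52  0.23  1.84 -0.16  0.79  2.14]
rows cm: [-0.01  0.02  0.3 ]
```

```bash
python3 - <<'E'
from fit import *
for n,b in(("top",(0,0)),("side",(-2.8,-2.5))):
    im,_=optics.grab_frame(n)
    print(n,"plate",fit(im,n,58,58,91,514+b[0],-324.5+b[1],6),"shoe",fit(im,n,94,94,16,514+b[0],-324.5+b[1],6,sil=True))
E
python3 -m crank '[[[0,0,0.13],[0,0,0]],[[0,0,0.1],[0,0,0]],[[0,0,0.06],[0,0,0]],[[0,0,0.03],[0,0,0]],[[0,0,0],[0,0,0]]]' |tail -3
python3 st.py 512.5 -325.5 98.5
```

```text
top plate (array([ 513.38, -320.66,   15.48]), 84, 1.16) shoe (array([ 513.82, -321.21,    6.31]), 46, 0.59)
side plate (array([ 511.1, -328.3,    3.4]), 85, 0.55) shoe (array([ 513.26, -327.59,    3.32]), 44, 0.97)
contact_force: [-2.8, 2.2, -0.6]
grip_width: 0.0237
gripper_force: 61.5
t 20.8 tcp [ 512.2 -325.6   98.7] yawx 178.0 tilt [0. 0.] F [-2.8  2.2 -0.6] w 23.7 61.5 q [ 0.29  0.53  0.23  1.85 -0.16  0.79  2.14]
rows cm: [-0.03  0.01  0.02]
```

```bash
python3 -m crank '[[[0,0,0],[0,0,0]],[[0,0,0],[0,0,0]],[[0,0,0],[0,0,0]],[[0,0,0],[0,0,0]]]' 5 60|tail -2
python3 -m crank '[[[0,0,-2],[0,0,0]],[[0,0,-4],[0,0,0]],[[0,0,-4],[0,0,0]],[[0,0,0],[0,0,0]]]' |head -2
python3 -m crank '[[[-1.05,4.2,0],[0,0,0]],[[-1.05,4.2,0],[0,0,0]],[[-1.05,4.2,0],[0,0,0]],[[-1.05,4.2,0],[0,0,0]],[[-1.05,4.2,0],[0,0,0]]]' |head -2
python3 -m crank '[[[0,0,0],[0,0,0]],[[0,0,0],[0,0,0]]]' |head -1
python3 st.py 631.7 91.5 94
python3 - <<'E'
from fit import *
for n,b in(("top",(0,0)),("side",(-2.8,-2.5))):
    im,_=optics.grab_frame(n);cv2.imwrite(f"pics/{n}5.png",im)
    print(n,"plate",fit(im,n,58,58,88,514+b[0],-324.5+b[1],6,win=3),"shoe",fit(im,n,94,94,16,514+b[0],-324.5+b[1],6,sil=True),fit(im,n,94,94,16,514+b[0],-324.5+b[1],6))
    print("round plate",fit(im,n,64,None,84,528.6+b[0],337.6+b[1]))
    print("oblong",fit(im,n,84,44,82,633+b[0],93+b[1],-14.5), "die",fit(im,n,84,44,38,452.1+b[0],-117.2+b[1],-2.7,win=3))
E
```

```text
grip_width: 0.05
gripper_force: 0.0
clock: 21.6
tcp_pos: [0.5153, -0.3278, 0.2041]
clock: 22.1
tcp_pos: [0.5722, -0.1159, 0.1978]
clock: 22.3
t 22.3 tcp [ 572.1 -116.3  197.7] yawx 178.17 tilt [-0.  0.] F [-0.3 -1.4  1.3] w 49.9 0.0 q [-0.06  0.36  0.2   1.82 -0.09  0.96  1.71]
rows cm: [-5.29 20.95 10.37]
top plate (array([ 513.18, -325.22,    6.32]), 113, 0.51) shoe (array([ 514.3 , -328.03,    6.31]), 56, 0.56) (array([ 513.22, -321.81,    5.95]), 100, 0.54)
round plate (array([528.63, 337.62,   0.  ]), 114, 0.51)
oblong (array([633.02,  93.2 , -14.74]), 73, 0.44) die (array([ 451.04, -117.61,   -9.53]), 59, 1.53)
side plate (array([ 511.26, -327.68,    7.18]), 82, 0.63) shoe (array([ 508.51, -326.31,   10.16]), 47, 0.87) (array([ 502.31, -333.41,    5.41]), 79, 0.51)
round plate (array([526.1 , 334.03,   0.  ]), 99, 0.73)
oblong (array([629.53,  89.52, -14.69]), 97, 0.77) die (array([ 455.58, -119.88,   -2.53]), 74, 0.02)
```

The square top sits within about 1 mm and 0.4° of its die. Next is the oblong top on the block.

```bash
python3 -m crank '[[[-1.1,4.3,0],[0,0,0]],[[-1.1,4.3,0],[0,0,0]],[[-1.1,4.3,0],[0,0,0]],[[-1.1,4.3,0],[0,0,0]],[[-0.8,3.8,0],[0,0,0]]]' |head -1
python3 -m crank '[[[0,0,2],[0,0,0]],[[0,0,3],[0,0,0]],[[0,0,2.6],[0,0,0]],[[0,0,0],[0,0,0]],[[0,0,0],[0,0,0]]]' |head -1
python3 st.py 631.5 91.7 93.5
```

```text
clock: 22.9
clock: 23.4
t 23.4 tcp [631.5  88.8 122.3] yawx 177.87 tilt [-0.    -0.001] F [ 0.7 -0.5 -0.3] w 50.0 0.0 q [-0.33  0.53  0.13  1.75 -0.09  0.87  1.37]
rows cm: [0.01 0.29 2.88]
```

```bash
python3 -m crank '[[[0,0.3,1.5],[0,0,0]],[[0,0,1],[0,0,0]],[[0,0,0.4],[0,0,0]],[[0,0,0],[0,0,0]],[[0,0,0],[0,0,0]]]' |head -1
python3 st.py 631.5 91.7 93.5
python3 -m crank '[[[0,0,0],[0,0,0]],[[0,0,0],[0,0,0]],[[0,0,0],[0,0,0]],[[0,0,0],[0,0,0]],[[0,0,0],[0,0,0]]]' 0 60|tail -2
python3 st.py
python3 -m crank '[[[0,0,-1],[0,0,0]],[[0,0,-2.5],[0,0,0]],[[0,0,-3],[0,0,0]],[[0,0,-2.5],[0,0,0]],[[0,0,0],[0,0,0]]]' |tail -4
python3 -m crank '[[[1.7,-2.2,0],[0,0,0]],[[3,-3.7,0],[0,0,0]],[[3,-3.7,0],[0,0,0]],[[3,-3.7,0],[0,0,0]],[[3,-3.7,0],[0,0,0]]]' |tail -4
python3 -m crank '[[[2.4,-3,0],[0,0,-0.07]],[[1.2,-1.6,0],[0,0,-0.07]],[[0,0,0],[0,0,-0.07]],[[0,0,0],[0,0,0]],[[0,0,0],[0,0,0]]]' |tail -4
python3 st.py 450.7 -118.6 92
```

```text
clock: 23.9
t 23.9 tcp [631.5  93.5  93.3] yawx 178.01 tilt [ 0. -0.] F [-0.6 -0.  -0.1] w 50.0 0.0 q [-0.33  0.57  0.12  1.77 -0.09  0.81  1.37]
rows cm: [-0.01 -0.18 -0.02]
grip_width: 0.0238
gripper_force: 58.6
t 24.4 tcp [631.7  93.2  93.7] yawx 177.99 tilt [ 0.001 -0.   ] F [-1.8 -1.6  5.1] w 23.8 58.6 q [-0.33  0.57  0.12  1.77 -0.09  0.81  1.37]
orientation: [0.054, 3.136, 0.002]
contact_force: [0.4, 0.4, -7.8]
grip_width: 0.0237
gripper_force: 60.3
orientation: [-0.054, -3.137, 0.0]
contact_force: [-0.1, -0.5, -8.5]
grip_width: 0.0238
gripper_force: 60.1
orientation: [0.273, -3.128, -0.001]
contact_force: [0.4, 0.3, -7.9]
grip_width: 0.0233
gripper_force: 60.4
t 25.9 tcp [ 451.4 -116.5  182. ] yawx -170.03 tilt [-0.002  0.001] F [ 0.4  0.3 -7.9] w 23.3 60.4 q [-0.05  0.19  0.19  2.1  -0.05  0.85  1.91]
rows cm: [ 0.09 -0.2   9.  ]
```

```bash
python3 -m crank '[[[0.08,-0.16,3],[0,0,0]],[[0,0,3],[0,0,0]],[[0,0,1.8],[0,0,0]],[[0,0,0.5],[0,0,0]],[[0,0,0],[0,0,0]]]' |head -1
python3 -m crank '[[[0,0,0],[0,0,0]],[[0,0,0],[0,0,0]]]' |head -1
python3 st.py 450.8 -118.2 91.5
```

```text
clock: 26.4
clock: 26.6
t 26.6 tcp [ 452.6 -118.9  101.1] yawx -169.96 tilt [ 0.002 -0.   ] F [ 0.1  0.4 -8.6] w 23.6 60.0 q [-0.02  0.33  0.17  2.16 -0.09  0.66  1.96]
rows cm: [0.17 0.1  0.96]
```

```bash
python3 -m crank '[[[0.17,0.1,0.5],[0,0,0]],[[0,0,0.2],[0,0,0]],[[0,0,0],[0,0,0]],[[0,0,0],[0,0,0]]]' |head -1
python3 st.py 450.8 -118.2 91.7
```

```text
clock: 27.0
t 27.0 tcp [ 449.7 -118.2   93.1] yawx -169.97 tilt [0. 0.] F [-0.2  0.9 -8.2] w 23.5 60.2 q [-0.02  0.34  0.17  2.17 -0.09  0.64  1.96]
rows cm: [-0.11 -0.02  0.14]
```

```bash
python3 -m crank '[[[-0.11,0,0.06],[0,0,0]],[[0,0,0.06],[0,0,0]],[[0,0,0.04],[0,0,0]],[[0,0,0.02],[0,0,0]],[[0,0,0],[0,0,0]]]' |tail -3
python3 st.py 450.8 -118.2 91.7
```

```text
contact_force: [-0.5, 0.8, -1.8]
grip_width: 0.0237
gripper_force: 61.0
t 27.5 tcp [ 451.  -118.    91.6] yawx -169.97 tilt [0.001 0.   ] F [-0.5  0.8 -1.8] w 23.7 61.0 q [-0.02  0.34  0.17  2.17 -0.09  0.63  1.96]
rows cm: [ 0.02 -0.01 -0.01]
```

```bash
python3 -m crank '[[[0,0,0],[0,0,0]],[[0,0,0],[0,0,0]],[[0,0,0],[0,0,0]],[[0,0,0],[0,0,0]]]' 5 60|tail -2
python3 -m crank '[[[0,0,-2],[0,0,0]],[[0,0,-4],[0,0,0]],[[0,0,-4],[0,0,0]],[[0,0,0],[0,0,0]]]' |head -2
python3 -m crank '[[[-1.5,4.3,0],[0,0,0]],[[-1.5,4.3,0],[0,0,0]],[[-1.5,4.3,0],[0,0,0]],[[-1.5,4.3,0],[0,0,0]],[[-1.5,4.3,0],[0,0,0]]]' |head -2
python3 -m crank '[[[0,0,0],[0,0,0]],[[0,0,0],[0,0,0]]]' |head -1
python3 st.py 525.4 337.5 95
python3 - <<'E'
from fit import *
ims={}
for n,b in(("top",(0,0)),("side",(-2.8,-2.5))):
    im,_=optics.grab_frame(n);cv2.imwrite(f"pics/{n}6.png",im);ims[n]=im
    print(n,"obl plate",fit(im,n,84,44,80,452.1+b[0],-117.2+b[1],-2.7))
    print("sq",fit(im,n,58,58,88,513.2+b[0],-325.2+b[1],6.3,win=3))
w=[]
for c in((.452,-.118,.05),(.513,-.325,.06)):
  for n in("top","side"):
    u,v=map(int,px(n,c));k=cv2.resize(ims[n][v-38:v+38,u-38:u+38,::-1],(300,300),interpolation=2);w.append(cv2.convertScaleAbs(k,alpha=1.5,beta=15))
cv2.imwrite("pics/o1.png",np.vstack([np.hstack(w[:2]),np.hstack(w[2:])]))
E
```

```text
grip_width: 0.0501
gripper_force: 0.0
clock: 28.3
tcp_pos: [0.4542, -0.1187, 0.1961]
clock: 28.8
tcp_pos: [0.4871, 0.1085, 0.191]
clock: 29.0
t 29.0 tcp [486.9 107.8 190.7] yawx -169.8 tilt [-0.001 -0.   ] F [-0.1 -0.4 -0.6] w 50.0 0.0 q [-0.38  0.24  0.04  2.01 -0.01  0.89  1.42]
rows cm: [-7.87 21.93  9.57]
top obl plate (array([ 451.53, -117.79,   -2.69]), 117, 0.54)
sq (array([ 513.17, -324.86,    6.65]), 117, 0.55)
side obl plate (array([ 449.17, -121.06,   -2.86]), 88, 0.65)
sq (array([ 510.98, -327.41,    6.25]), 86, 0.56)
```

View pics/o1.png

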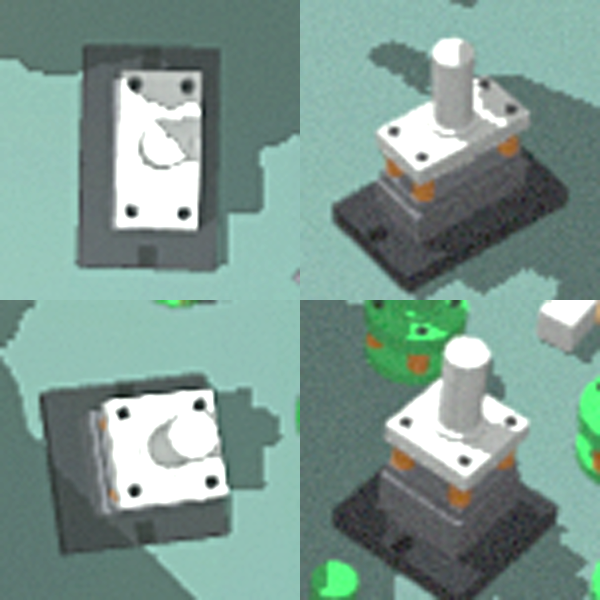

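The oblong and square tops sit flat, aligned and within about 1 mm. Now I re-grip the round one and shift it by about (−0.8, +1.6) mm.

```bash
python3 -m crank '[[[-1.5,4.2,0],[0,0,0]],[[-1.5,4.2,0],[0,0,0]],[[-1.5,4.2,0],[0,0,0]],[[-1.5,4.2,0],[0,0,0]],[[-1.5,4.2,0],[0,0,0]]]' |head -1
python3 -m crank '[[[-0.2,0.9,2],[0,0,0]],[[0,0,3],[0,0,0]],[[0,0,2.6],[0,0,0]],[[0,0,0],[0,0,0]],[[0,0,0],[0,0,0]]]' |head -1
python3 st.py 526.2 337.5 94.5
```

```text
clock: 29.6
clock: 30.1
t 30.1 tcp [525.4 334.4 115.5] yawx -170.08 tilt [-0.    -0.001] F [-0.2 -0.2 -0.4] w 49.8 0.0 q [-0.65  0.52 -0.03  1.78  0.02  0.84  1.06]
rows cm: [-0.13  0.3   2.1 ]
```

```bash
python3 -m crank '[[[-0.1,0.3,1.2],[0,0,0]],[[0,0,0.7],[0,0,0]],[[0,0,0.2],[0,0,0]],[[0,0,0],[0,0,0]],[[0,0,0],[0,0,0]]]' |head -1
python3 st.py 526.2 337.5 94.5
python3 -m crank '[[[0,0,0],[0,0,0]],[[0,0,0],[0,0,0]],[[0,0,0],[0,0,0]],[[0,0,0],[0,0,0]],[[0,0,0],[0,0,0]]]' 0 60|tail -2
python3 st.py
python3 -m crank '[[[0,0,-0.4],[0,0,0]],[[0,0,-0.4],[0,0,0]],[[0,0,0],[0,0,0]],[[0,0,0],[0,0,0]],[[0,0,0],[0,0,0]]]' |tail -4
python3 st.py 525.4 339.0 96
```

```text
clock: 30.6
t 30.6 tcp [525.5 339.1  94.6] yawx -169.96 tilt [0. 0.] F [-0.1  0.6  0.1] w 49.9 0.0 q [-0.65  0.55 -0.03  1.79  0.02  0.8   1.06]
rows cm: [-0.05 -0.17  0.01]
grip_width: 0.0238
gripper_force: 58.7
t 31.1 tcp [525.6 338.6  94.6] yawx -169.99 tilt [ 0. -0.] F [ 0.6 -3.2  4.6] w 23.8 58.7 q [-0.65  0.55 -0.03  1.79  0.02  0.8   1.06]
orientation: [0.275, -3.129, 0.001]
contact_force: [0.4, -0.6, -6.6]
grip_width: 0.0237
gripper_force: 59.1
t 31.6 tcp [524.9 338.9 101.8] yawx -169.95 tilt [-0.001 -0.   ] F [ 0.4 -0.6 -6.6] w 23.7 59.1 q [-0.65  0.54 -0.03  1.79  0.02  0.82  1.06]
rows cm: [-0.06 -0.    0.58]
```

```bash
python3 -m crank '[[[0,0,0.3],[0,0,0]],[[0,0,0.2],[0,0,0]],[[0,0,0.06],[0,0,0]],[[0,0,0],[0,0,0]],[[0,0,0],[0,0,0]]]' |tail -3
python3 st.py 524.9 339 94.6
```

```text
contact_force: [-0.5, 0.7, -7.3]
grip_width: 0.0238
gripper_force: 59.0
t 32.1 tcp [525.3 339.   96.7] yawx -169.96 tilt [-0.  0.] F [-0.5  0.7 -7.3] w 23.8 59.0 q [-0.65  0.55 -0.03  1.79  0.02  0.81  1.06]
rows cm: [0.04 0.   0.21]
```

```bash
python3 -m crank '[[[0.04,0,0.1],[0,0,0]],[[0,0,0.06],[0,0,0]],[[0,0,0.05],[0,0,0]],[[0,0,0.03],[0,0,0]],[[0,0,0],[0,0,0]]]' |tail -3
python3 st.py 524.9 339 94.6
```

```text
contact_force: [-1.0, -0.4, -3.2]
grip_width: 0.0237
gripper_force: 59.2
t 32.6 tcp [524.9 338.9  94.7] yawx -169.97 tilt [0. 0.] F [-1.  -0.4 -3.2] w 23.7 59.2 q [-0.65  0.55 -0.03  1.79  0.02  0.8   1.06]
rows cm: [0.   0.01 0.01]
```

```bash
python3 -m crank '[[[0,0,0],[0,0,0]],[[0,0,0],[0,0,0]],[[0,0,0],[0,0,0]],[[0,0,0],[0,0,0]]]' 5 60|tail -2
python3 -m crank '[[[0,0,-2],[0,0,0]],[[0,0,-4],[0,0,0]],[[0,0,-4],[0,0,0]],[[0,0,0],[0,0,0]]]' |head -2
python3 -m crank '[[[0,-4,0],[0,0,0]],[[0,-4,0],[0,0,0]],[[0,-4,0],[0,0,0]],[[0,0,0],[0,0,0]],[[0,0,0],[0,0,0]]]' |head -2
python3 - <<'E'
from fit import *
ims={}
for n,b in(("top",(0,0)),("side",(-2.8,-2.5))):
    im,_=optics.grab_frame(n);ims[n]=im
    print(n,"round",fit(im,n,64,None,84,527.8+b[0],339+b[1]),"shoe",fit(im,n,106,None,16,528+b[0],339+b[1],sil=True))
    print("obl",fit(im,n,84,44,80,452.1+b[0],-117.2+b[1],-2.7),"sq",fit(im,n,58,58,88,513.2+b[0],-325.2+b[1],6.3,win=3))
u,v=map(int,px("side",(.525,.337,.06)));k=cv2.resize(ims["side"][v-35:v+35,u-35:u+35,::-1],(400,400),interpolation=2)
t=cv2.resize(ims["top"][:,:,::-1],(533,400));cv2.imwrite("pics/end.png",cv2.resize(np.hstack([t,cv2.convertScaleAbs(k,alpha=1.5,beta=15)]),(800,343)))
E
```

```text
grip_width: 0.0499
gripper_force: 0.0
clock: 33.4
tcp_pos: [0.5281, 0.3412, 0.2007]
clock: 33.9
tcp_pos: [0.5461, 0.2196, 0.1942]
top round (array([530.16, 334.98,   0.  ]), 84, 1.47) shoe (array([531.69, 334.02,   0.  ]), 36, 1.59)
obl (array([ 451.57, -117.59,   -2.74]), 117, 0.52) sq (array([ 513.12, -324.87,    6.8 ]), 116, 0.55)
side round (array([524.78, 334.81,   0.  ]), 95, 0.75) shoe (array([525.45, 336.6 ,   0.  ]), 44, 1.58)
obl (array([ 449.29, -121.38,   -3.87]), 94, 0.53) sq (array([ 511.03, -327.38,    6.53]), 85, 0.54)
```

View pics/end.png

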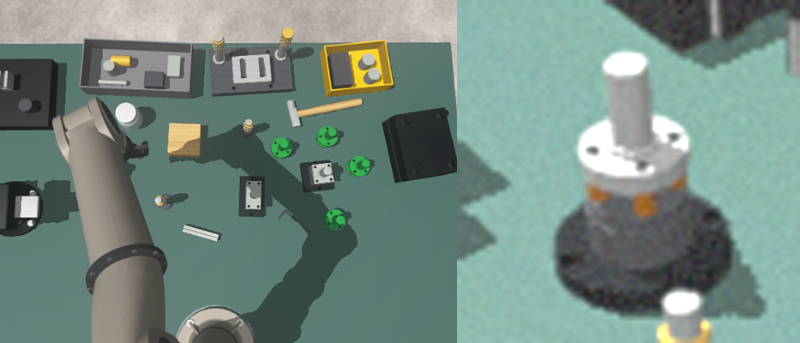

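The arm hides the round tool in the top view, so I move it aside and measure once more.

```bash
python3 -m crank '[[[0,-4,-1],[0,0,0]],[[0,-4,0],[0,0,0]],[[0,-4,0],[0,0,0]],[[0,-4,0],[0,0,0]],[[0,0,0],[0,0,0]]]' |head -2
python3 - <<'E'
from fit import *
for n,b in(("top",(0,0)),("side",(-2.8,-2.5))):
    im,_=optics.grab_frame(n)
    print(n,"round",fit(im,n,64,None,84,527.8+b[0],339+b[1]),"shoe",fit(im,n,106,None,16,528+b[0],339+b[1],sil=True))
E
```

```text
clock: 34.5
tcp_pos: [0.5746, 0.0575, 0.2043]
top round (array([527.82, 338.98,   0.  ]), 114, 0.0) shoe (array([528.  , 339.46,   0.  ]), 49, 0.96)
side round (array([524.9 , 334.94,   0.  ]), 94, 0.73) shoe (array([524.9 , 335.88,   0.  ]), 47, 1.57)
```

The round top is now within about 0.5 mm of its die, so I hand in.

```bash
python3 -c "
from bench import r;print(r.hand_in())"
```

```text
the job is handed in; nothing more can be done
None
```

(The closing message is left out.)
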